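# Close up the thread cabinet

## Robot

A 6-joint arm with a two-finger parallel gripper is mounted at the origin on the work surface. World frame = base frame: x ahead of the robot, y to its left, z up, the work surface at z = 0. Lengths are in mm, angles in rad, forces in N, time in s.
With the tool pointing down it reaches from about 275 to 825 mm from the base axis. Payload 4.9 kg.
Tool frame: the origin (TCP) lies at the very end of the fingers, on their centre line; the grasp point (between the pads) lies 19 mm behind it; z points along the fingers, y is the direction in which the jaws open and shut (so a half turn about z gives the same grasp; the last joint's range is limited). The gripper opens to 85 mm and grips with 20 to 120 N. Pads are 22 mm wide; open, the fingers measure 114 mm over their backs; the gripper's body (76 mm by 85 mm) begins 54 mm behind the grasp point. The pads swing forward as they close: fully open they stand 13 mm farther back than shut.
Start: joints at [-1.453, 0.326, -0.193, 1.052, 0, 1.437], TCP at [137.042, -532.67, 196.781] pointing down, gripper open.
Joint ranges: [-2.65, 2.65], [-0.97, 1.79], [-1.3, 1.35], [-1.93, 2.1], [-1.47, 1.37], [-3.14, 3.14]. Speed limits (rad/s): [2.57, 2.57, 3.14, 3.14, 3.14, 3.14].

## Interface

Orientations are given as [roll, pitch, yaw] about the fixed x, y, z axes, in that order (R = Rz(yaw) Ry(pitch) Rx(roll)).
In Python, from bench import bot, solve_ik, imaging gives the robot as it stands. Calls block until the motion is done:
- bot.move_ptp(position, orientation): joint-space move of the TCP to a pose.
- bot.movel(position, rot=None, max_speed=150, threshold=None): straight line of the TCP; rot=None keeps the orientation; max_speed is the mean speed in mm/s. With threshold (N) it stops when the force on the tool has changed by that much, and returns True; else False.
- bot.move_j(angles): joint-space move.
- bot.grip(opening, effort=None): opening from 0.0 (shut) to 1.0 (fully open); effort is the grip in N (None keeps the last); returns when the fingers have stopped.
- bot.dwell(seconds).
- solve_ik(position, orientation): joint angles nearest the present ones, or None.
- bot.get_state(): the state.
- imaging.capture(name): name is "side" or "top"; returns the picture (400x640x3 uint8, blue, green, red); there is no depth.
- imaging.camera_model(name): a dict with "K" (3x3 intrinsics, pixels), "position" and "rotation" of the camera in the world. Camera axes: x right, y up, looking along -z (the intrinsics and any distortion apply to the point x, -y, -z); pixel columns grow to the right and rows downward; lengths in mm; the calibration is good to about 2 mm. A picture is of the moment at which its call begins. camera_model takes no time and is no camera call.
A pose or a line that the arm cannot do raises bot.IKError and nothing moves.
- bot.sign_off(): hands the job in, once; it reports no verdict.
The state is a dict: "t": time; "qpos": joint angles; "joint_velocities": joint speeds; "effort": joint torques, N m; "tcp_pos": TCP position; "orientation": TCP orientation; "contact_force": force on the tool from outside, world axes, zero at the start; "wrist_torque": the same for the moment, N m; "opening": opening from 0.0 (shut) to 1.0 (fully open).
Only numpy, scipy, OpenCV 4.12 (cv2) and the standard library are available. Lean on these libraries where they do the work, as an engineer would, in place of code of your own. Each camera call takes 0.05 s, during which the arm holds its last target.

## Task

Close up the thread cabinet for the evening: with the fingertips, push the pulled-out tray of thread cones fully home, and only then push both doors fully shut, in either order. The cones ride in standing up and are not to be touched or lifted, and everything else on the table and on top of the cabinet stays where it is.

Things in the scene. Friction and masses are not known exactly. Their poses are not given: they have to be found in the camera images.
- cabinet: grey sheet-steel cabinet fixed to the table, 220 mm deep (its x), 360 mm wide (its y), 200 mm high (z up). Its open front looks along its own -x, towards the robot; origin at the centre of its underside. Top panel from 188 to 200 mm high, floor panel up to 22 mm, side walls 12 mm thick; between them the front is an open mouth 336 mm wide
- tray (a joint): wooden pull-out tray in the cabinet's mouth; 0 = fully home (front face 8 mm behind the cabinet's front edges), grows in m as it is pulled out along the cabinet's -x, to 0.16. Stays where it is left; about 2 N moves it
- tray_front (a point): middle of the top edge of the tray's front face, on its outer side. The front is a flat board 312 mm wide, 52 mm high (26 to 78 mm above the table) and 12 mm thick; the tray goes back 185 mm from it, its floor is 38 mm above the table, its side and back rims 60 mm. Axes as the cabinet's
- left_door (a joint): blue door hinged on the cabinet's left (+y) front edge; 0 = fully shut across the front, grows in rad as it swings out towards the robot, to 1.95 (at 1.57 it stands straight out along the cabinet's -x). Stays where it is left; about 1 N at its middle moves it
- left_hinge (a point): top of the left door's vertical hinge line, at the cabinet's front left edge, 196 mm above the table. The door is a flat panel reaching 178 mm from this line, 14 to 196 mm above the table; it is 14 mm thick, all on the outer side of the line. The point turns with the door: its -y points from hinge to free edge, its -x out of the outer face
- left_edge (a point): top outer corner of the left door's free edge (178 mm from the hinge line, on the outer face), 196 mm above the table; axes as left_hinge. A bar handle stands 26 mm off the outer face, 22 mm from the free edge, 45 to 123 mm above the table
- right_door (a joint): blue door hinged on the cabinet's right (-y) front edge, the mirror image of the left one: 0 = fully shut, grows in rad as it swings out, to 1.95; same size, handle and stiffness
- right_hinge (a point): top of the right door's hinge line, at the cabinet's front right edge, 196 mm above the table. This point turns with the door: its +y points from the hinge to the free edge, its -x out of the outer face
- right_edge (a point): top outer corner of the right door's free edge, 196 mm above the table; axes as right_hinge
- black_cone: solid upright thread cone, about 54 mm in diameter near the base, 95 mm tall; origin at the centre of its underside; loose, stands on the tray
- beige_cone: solid upright thread cone, about 54 mm in diameter near the base, 95 mm tall; origin at the centre of its underside; loose, stands on the tray
- red_cone: solid upright thread cone, about 54 mm in diameter near the base, 95 mm tall; origin at the centre of its underside; loose, stands on the tray
- brown_cone: solid upright thread cone, about 54 mm in diameter near the base, 95 mm tall; origin at the centre of its underside; bystander standing on the cabinet's top, at least 65 mm behind its front edge
- ferrule_jar: small jar with a black cap, 64 mm in diameter, 75 mm tall, origin under its centre; bystander on the cabinet's top, at least 65 mm behind its front edge
- water_bottle: clear water bottle, 66 mm in diameter, 220 mm tall, origin under its centre; bystander by the table's right or left side
- scissors: scissors lying flat, about 220 mm long, 13 mm high, origin at the pivot on the table; bystander in front on the left
- tape_roll: roll of brown tape lying flat, 96 mm in diameter, 24 mm high, origin under its centre; bystander in front on the right
- pen_pot: black pot with pens, 74 mm in diameter, 175 mm tall over the pens, origin under its centre; bystander by the table's left or right side

How it is judged:
By the outcome, as a careful person would: the job done as asked, in the order asked, and still so for the second after the job is handed in, with the robot touching nothing.
It also fails if it takes over 67 s, if anything falls off the work surface, if the arm or the gripper's body presses on something with over 40 N, if the wrist force passes 120 N, or if a joint passes its speed limit or range.

## Working session

There is one attempt and no reset: what is moved stays moved. The work goes in short steps, each a Python script; the robot and the scene stay as the last script left them, time stands still between calls to the robot, and variables do not carry over. Pictures are saved under pics/ and viewed, and the job is handed in when it is done.

```bash
ls; mkdir -p pics
python3 - <<'E'
from bench import bot, imaging
import cv2, numpy as np
for n in("side","top"):
    cv2.imwrite(f"pics/{n}0.png",imaging.capture(n)); m=imaging.camera_model(n); print(n,m)
s=bot.get_state(); print(s['t'],s['tcp_pos'],s['orientation'],s['opening'])
E
```

```text
pics
side {'K': array([[494.81953118,   0.        , 317.92262609],
       [  0.        , 494.81953118, 207.29240813],
       [  0.        ,   0.        ,   1.        ]]), 'position': array([  -73.97772896, -1459.6705156 ,  1206.93145802]), 'rotation': array([ 0.97047026,  0.00561487, -0.38919973])}
top {'K': array([[487.15969967,   0.        , 315.55002552],
       [  0.        , 487.15969967, 197.84970572],
       [  0.        ,   0.        ,   1.        ]]), 'position': array([ 163.73308686,   18.02393908, 1719.07566483]), 'rotation': array([ 0.22446518, -0.00297736, -1.64260068])}
0.1 [ 136.99396199 -532.04836789  196.05013787] [-3.13998315e+00 -2.47714793e-04  2.51830366e-01] 1.0033755836247988
```

View pics/side0.png

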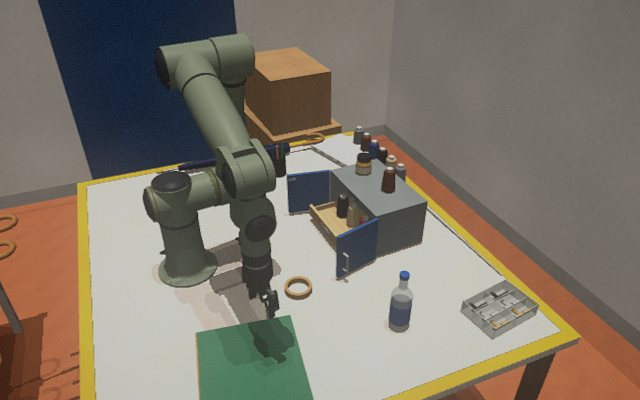

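View pics/top0.png

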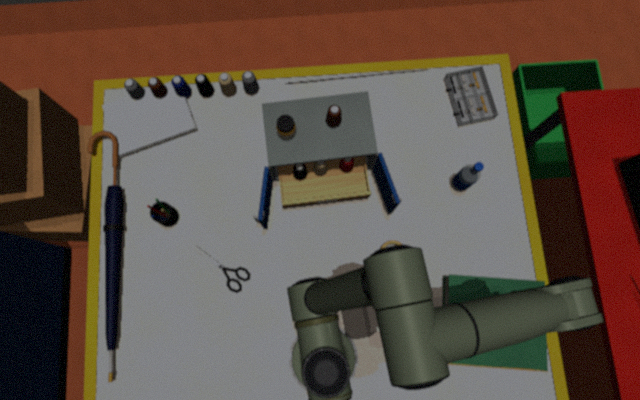

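```bash
cat > h.py <<'E'
import numpy as np, cv2
from scipy.spatial.transform import Rotation as Ro
from bench import bot, solve_ik, imaging
def cam(n):
    m=imaging.camera_model(n); r=np.array(m['rotation'])
    R=Ro.from_euler('xyz',r).as_matrix()   # rpy fixed
    return np.array(m['K']),np.array(m['position']),R
def proj(n,P):
    K,p,R=cam(n); c=(np.atleast_2d(P)-p)@R; c=c*[1,-1,-1]; u=c@K.T; return u[:,:2]/u[:,2:]
def ray(n,uv):
    K,p,R=cam(n); d=np.linalg.solve(K,[uv[0],uv[1],1.])*[1,-1,-1]; return p,R@d
def onz(n,uv,z):
    p,d=ray(n,uv); return p+d*(z-p[2])/d[2]
def tri(uvs,uvt):
    p1,d1=ray('side',uvs);p2,d2=ray('top',uvt)
    t=np.linalg.lstsq(np.c_[d1,-d2],p2-p1,rcond=None)[0]
    a=p1+d1*t[0];b=p2+d2*t[1]; return (a+b)/2,np.linalg.norm(a-b)
def snap(n,f,box=None,k=1):
    im=imaging.capture(n)
    cv2.imwrite(f"pics/{f}_full.png",im)
    if box: x0,y0,x1,y1=box; im=im[y0:y1,x0:x1]
    cv2.imwrite(f"pics/{f}.png",cv2.resize(im,None,fx=k,fy=k,interpolation=cv2.INTER_CUBIC)); return im
E
python3 - <<'E'
from h import *
print(imaging.camera_model('top').keys())
t=bot.get_state()['tcp_pos']
print(proj('side',[t,[0,0,0]]),proj('top',[t,[0,0,0]]))
a=cv2.imread('pics/top0.png')[85:235,245:410]; cv2.imwrite('pics/topc.png',cv2.resize(np.clip(a*1.6,0,255).astype('u1'),None,fx=4,fy=4,interpolation=cv2.INTER_CUBIC))
a=cv2.imread('pics/side0.png')[140:290,275:435]; cv2.imwrite('pics/sidec.png',cv2.resize(np.clip(a*1.3,0,255).astype('u1'),None,fx=4,fy=4,interpolation=cv2.INTER_CUBIC))
E
```

```text
dict_keys(['K', 'position', 'rotation'])
[[262.36159531 319.35640061]
 [187.85301593 266.90330721]] [[494.16716302 304.78178405]
 [322.85927228 358.44110622]]
```

View pics/topc.png

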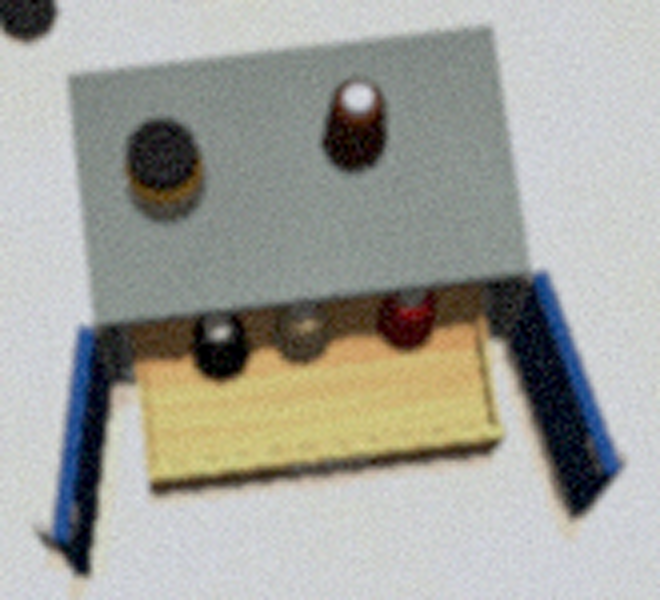

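View pics/sidec.png

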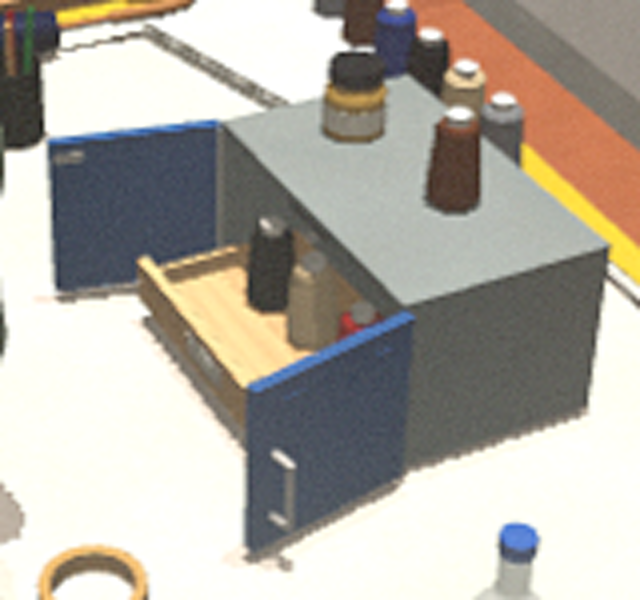

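Run:
```python
from h import *
T=lambda u,v,z: onz('top',(245+(u-1.5)/4,85+(v-1.5)/4),z)
c=dict(BL=(70,76,200),BR=(492,28,200),FR=(528,272,200),FL=(95,322,200),
Lh_o=(78,328,196),Lh_i=(97,330,196),Le_o=(52,540,196),Le_i=(73,548,196),
Rh_o=(548,270,196),Rh_i=(530,277,196),Re_o=(625,465,196),Re_i=(606,476,196),
TL=(152,482,78),TR=(502,437,78),jar=(163,148,275),brown=(358,97,295),blk=(222,325,133),beige=(303,306,133),red=(410,288,133))
P={k:T(*v) for k,v in c.items()}
for k in P: print(k,P[k].round(1))
S=lambda u,v: (275+(u-1.5)/4,140+(v-1.5)/4)
print('side FR',onz('side',S(408,306),200),'BR',onz('side',S(608,246),200),'FL',onz('side',S(220,122),200))
print('Le',onz('side',S(50,142),196),'Re',onz('side',S(248,388),196),'TL',onz('side',S(145,258),78))
d=lambda a,b:np.linalg.norm((P[a]-P[b])[:2])
print(d('BL','BR'),d('FL','FR'),d('BL','FL'),d('BR','FR'),d('TL','TR'),d('Lh_o','Le_o'),d('Rh_o','Re_o'))
ang=lambda a,b:np.arctan2(*(P[b]-P[a])[1::-1])
print('yaw',ang('FL','BL'),ang('FR','BR'),ang('FR','FL')-np.pi/2,ang('BR','BL')-np.pi/2,ang('TR','TL')-np.pi/2)
print('door dir L',ang('Lh_o','Le_o'),'R',ang('Rh_o','Re_o'))
```

```text
BL [844.5 143.7 200. ]
BR [ 862.8 -212.6  200. ]
FR [ 646.4 -221.4  200. ]
FL [628.9 133.6 200. ]
Lh_o [626.1 148.  196. ]
Lh_i [623.3 132.6 196. ]
Le_o [452.6 177.  196. ]
Le_i [445.  160.7 196. ]
Rh_o [ 648.2 -238.6  196. ]
Rh_i [ 643.3 -223.2  196. ]
Re_o [ 480.9 -283.4  196. ]
Re_i [ 473.  -267.3  196. ]
TL [519.5 101.2  78. ]
TR [ 537.7 -203.3   78. ]
jar [744.9  67.3 275. ]
brown [768.5 -88.  295. ]
blk [639.2  31.5 133. ]
beige [651.1 -38.2 133. ]
red [ 660.6 -130.3  133. ]
side FR [ 647.9075407  -227.10441967  200.        ] BR [ 861.01747275 -213.74789097  200.        ] FL [623.53094225 131.21677431 200.        ]
Le [453.92701624 167.04940221 196.        ] Re [ 472.91355862 -275.21697543  196.        ] TL [528.05412586 100.70984981  78.        ]
356.76216080621043 355.44585532945445 215.79409860084124 216.59218262508767 304.9887178389508 175.86945434021143 173.23354865223814
yaw 0.0467263191296179 0.04066179477060875 0.04913410161877052 0.05135108771694341 0.05978262488723618
door dir L 2.9757855794259944 R -2.879582570006674
```

Run:
```python
from h import *
for n,uv,z in(('bottle cap',(477,167),220),('tapeside',None,0),('penpot',(165,215),0)):
    if uv: print(n,onz('top',uv,z).round())
print('bottle base side',onz('side',(400,325),0).round(),'tape side',onz('side',(298,288),24).round(), 'scis',onz('top',(232,275),0).round())
yaw=.05; ex=np.array([np.cos(yaw),np.sin(yaw),0]);ey=np.array([-ex[1],ex[0],0])
F=np.array([636,-44,0.])
for s in(-220,-165,-60,-10,5,15):
  for z in(45,200):
    for p in(-.6,-.8):
      q=solve_ik(F+ex*s+[0,0,z],[np.pi,p,yaw]); print(s,z,p,None if q is None else np.round(q,2))
for side,sg in(('L',1),('R',-1)):
  H=F+ey*180*sg
  for a in(1.9,1.2,.6,0):
    d=-ey*sg*np.cos(a)-ex*np.sin(a); n=-ex*np.cos(a)+ey*sg*np.sin(a)
    for r in(110,140):
      P=H+d*r+n*28+[0,0,150]; q=solve_ik(P,[np.pi,0,0.]); print(side,a,r,P.round(),None if q is None else np.round(q,2))
```

```text
bottle cap [ 569. -535.  220.]
penpot [530. 528.   0.]
bottle base side [ 578. -545.    0.] tape side [ 327. -284.   24.] scis [300. 296.   0.]
-220 45 -0.6 None
-220 45 -0.8 None
-220 200 -0.6 [-0.6  -0.37 -1.06  0.38  0.35  2.58]
-220 200 -0.8 [-0.77 -0.46 -1.24  0.18  0.55  2.5 ]
-165 45 -0.6 [-0.48  0.18 -1.25 -0.39  0.29  2.69]
-165 45 -0.8 None
-165 200 -0.6 [-0.48 -0.24 -0.99  0.28  0.29  2.69]
-165 200 -0.8 [-0.59 -0.3  -1.2  -0.02  0.44  2.66]
-60 45 -0.6 [-0.34  0.31 -1.02 -0.32  0.21  2.82]
-60 45 -0.8 [-0.39  0.43 -1.22 -0.84  0.31  2.82]
-60 200 -0.6 [-0.34 -0.01 -0.82  0.2   0.21  2.82]
-60 200 -0.8 [-0.39 -0.05 -1.04 -0.17  0.31  2.82]
-10 45 -0.6 [-0.29  0.37 -0.9  -0.27  0.19  2.86]
-10 45 -0.8 [-0.34  0.46 -1.11 -0.76  0.27  2.86]
-10 200 -0.6 [-0.29  0.08 -0.72  0.2   0.19  2.86]
-10 200 -0.8 [-0.34  0.05 -0.95 -0.18  0.27  2.86]
5 45 -0.6 [-0.28  0.38 -0.87 -0.26  0.18  2.87]
5 45 -0.8 [-0.32  0.47 -1.07 -0.73  0.26  2.88]
5 200 -0.6 [-0.28  0.11 -0.69  0.2   0.18  2.87]
5 200 -0.8 [-0.32  0.07 -0.92 -0.18  0.26  2.88]
15 45 -0.6 [-0.27  0.4  -0.85 -0.25  0.18  2.
[... 505 characters left out ...]
[-0.08  0.33 -0.32  0.93  0.    3.06]
L 0 110 [605.  25. 150.] [-0.08  0.46 -0.11  1.    0.    3.06]
L 0 140 [606.  -5. 150.] [-0.13  0.46 -0.11  1.    0.    3.01]
R 1.9 110 [ 553. -291.  150.] [-0.6   0.5  -0.05  1.02  0.    2.54]
R 1.9 140 [ 525. -302.  150.] [-0.64  0.46 -0.11  1.    0.    2.5 ]
R 1.2 110 [ 532. -216.  150.] [-0.51  0.4  -0.2   0.97  0.    2.63]
R 1.2 140 [ 503. -206.  150.] [-0.52  0.35 -0.28  0.94  0.    2.62]
R 0.6 110 [ 556. -153.  150.] [-0.4   0.41 -0.19  0.97  0.    2.74]
R 0.6 140 [ 538. -129.  150.] [-0.37  0.37 -0.26  0.95  0.    2.77]
R 0 110 [ 612. -115.  150.] [-0.3   0.49 -0.06  1.02  0.    2.84]
R 0 140 [610. -85. 150.] [-0.26  0.48 -0.08  1.01  0.    2.88]
```

```bash
cat >> h.py <<'E'
yaw=.05; ex=np.array([np.cos(yaw),np.sin(yaw),0]);ey=np.array([-ex[1],ex[0],0])
F=np.array([636,-44,0.])
def st():
    s=bot.get_state(); print(round(s['t'],2),np.round(s['tcp_pos'],1),'F',np.round(s['contact_force'],1),'op',round(s['opening'],2)); return s
E
python3 - <<'E'
from h import *
for s,z in((-140,320),(-150,48),(-100,48),(0,48),(15,48)):
    q=solve_ik(F+ex*s+[0,0,z],[np.pi,-.7,yaw]); print(None if q is None else np.round(q,2))
bot.grip(0.0,30)
p=bot.get_state()['tcp_pos']; bot.movel([p[0],p[1],330],max_speed=200)
O=[np.pi,-.7,yaw]
bot.move_ptp(F+ex*-140+[0,0,320],O); st()
bot.movel(F+ex*-140+[0,0,48],max_speed=150); st()
snap('side','a',(200,100,440,290),3); snap('top','b',(240,80,420,240),4)
E
```

```text
[-0.48 -0.36 -0.81  0.5   0.33  2.72]
None
[-0.41  0.3  -1.21 -0.59  0.29  2.78]
[-0.31  0.4  -0.98 -0.48  0.23  2.86]
[-0.29  0.41 -0.95 -0.46  0.22  2.87]
3.77 [496.5 -51.7 320.3] F [ 0.7 -0.3 -0.2] op 0.0Traceback (most recent call last):
  File "<stdin>", line 8, in <module>
bench.IKError: the arm cannot follow that straight line within its joint ranges
```

Run:
```python
from h import *
O=[np.pi,-.6,yaw]
bot.move_ptp(F+ex*-145+[0,0,300],O); st()
bot.movel(F+ex*-145+[0,0,48],max_speed=150); st()
snap('side','a',(200,100,440,290),3); snap('top','b',(240,80,420,240),4)
```

```text
4.02 [492.1 -51.6 300.1] F [-0.   0.3 -0.3] op -0.0
5.85 [491.6 -51.4  48.6] F [-0.5  0.1  0.2] op 0.0
```

View pics/a.png

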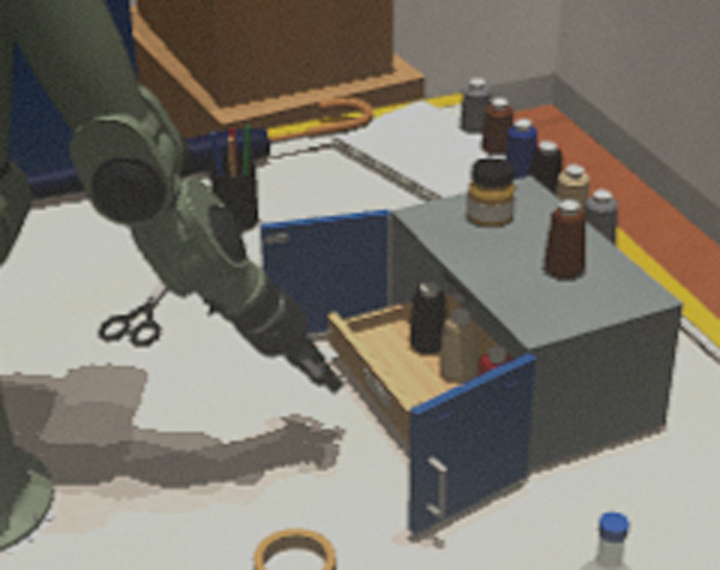

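View pics/b.png

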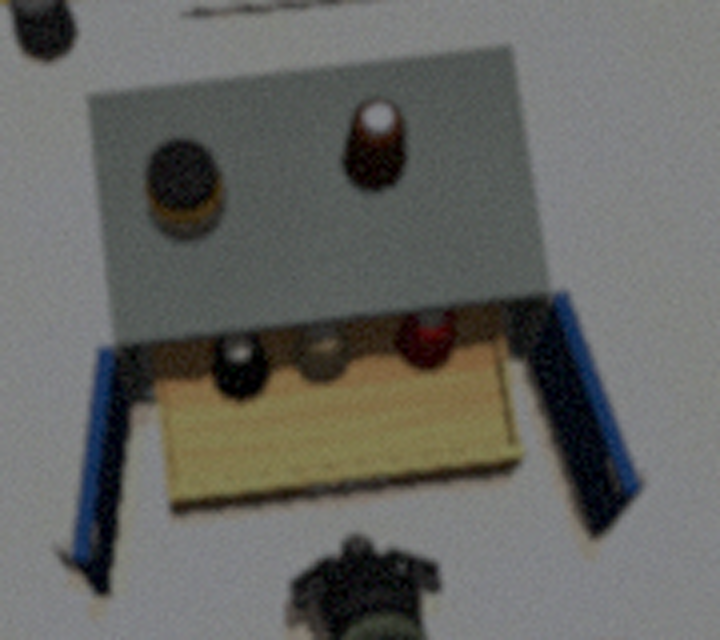

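The tip sits in front of the tray's middle (crop b, 350/540 against the board's 345/490), clear of the doors and cones. I'll push slowly.

Run:
```python
from h import *
print(bot.movel(F+ex*-15+[0,0,48],max_speed=40,threshold=25)); st()
print(bot.movel(F+ex*14+[0,0,48],max_speed=15,threshold=12)); st()
snap('side','c',(200,100,440,290),3); snap('top','d',(240,80,420,240),4)
```

```text
False
9.35 [621.  -44.8  48. ] F [-1.3  2.1  1. ] op -0.0
False
11.43 [650.  -43.4  48. ] F [-0.6  1.3  1.3] op -0.0
```

View pics/c.png

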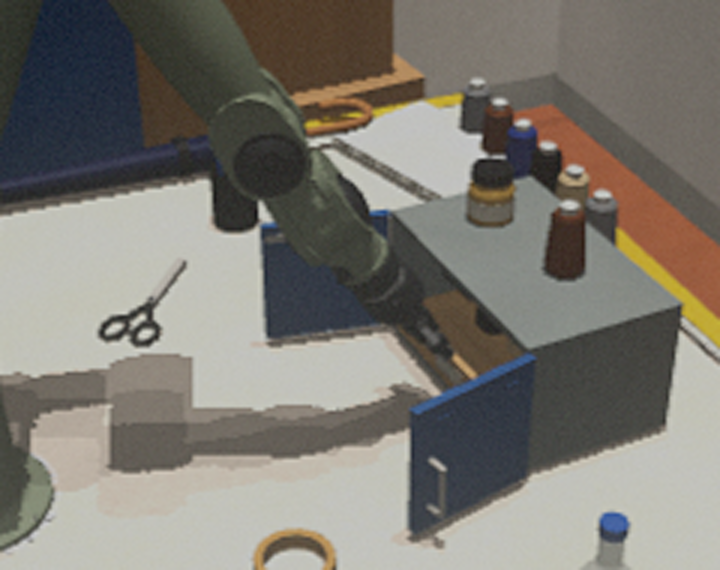

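View pics/d.png

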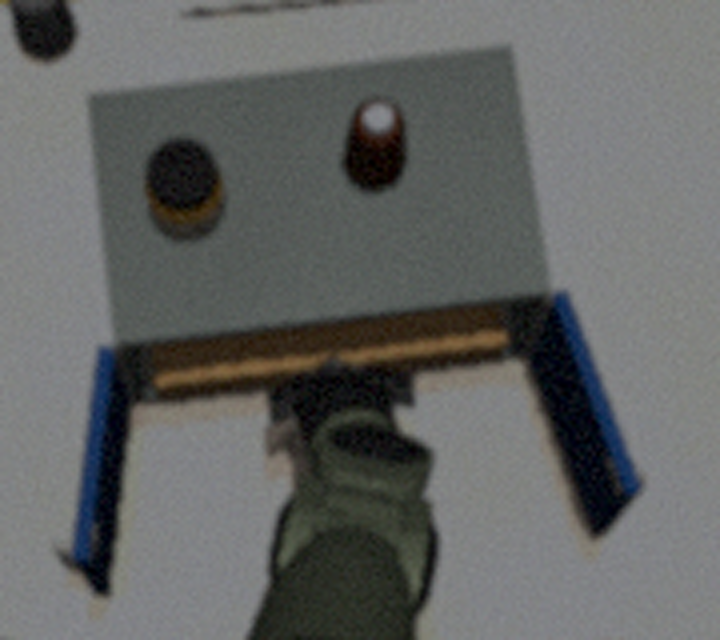

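Run:
```python
from h import *
print(bot.movel(F+ex*32+[0,0,48],max_speed=15,threshold=12)); st()
snap('top','e',(240,80,420,240),4)
```

```text
True
12.38 [661.7 -42.6  47.6] F [-6.2 -0.   8.7] op 0.0
```

View pics/e.png

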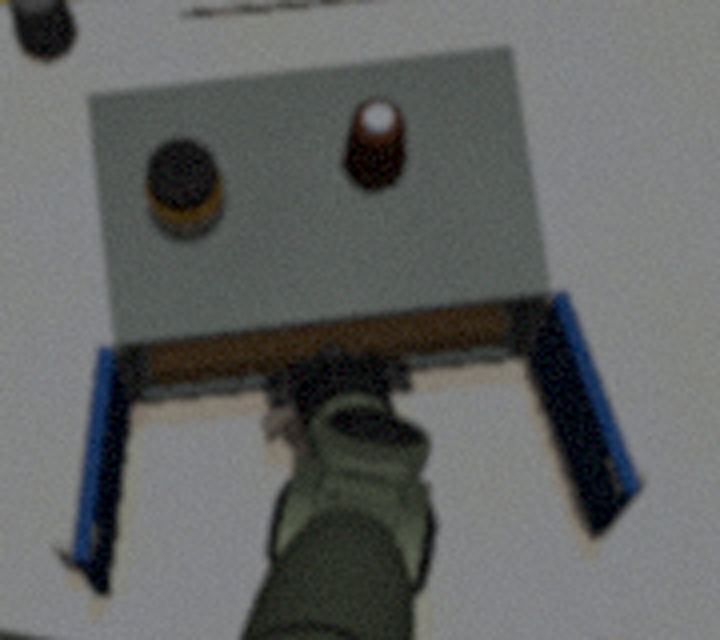

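Run:
```python
from h import *
bot.movel(F+ex*-60+[0,0,60],max_speed=100); st()
for n,f,b,k in(('side','f',(300,160,420,280),5),('top','g',(250,140,410,220),5)):
    snap(n,f,b,k); a=cv2.imread(f'pics/{f}.png'); cv2.imwrite(f'pics/{f}2.png',np.clip(a*2.2,0,255).astype('u1'))
```

```text
13.43 [576.9 -47.3  60.4] F [0.5 0.1 0.4] op -0.0
```

View pics/f2.png

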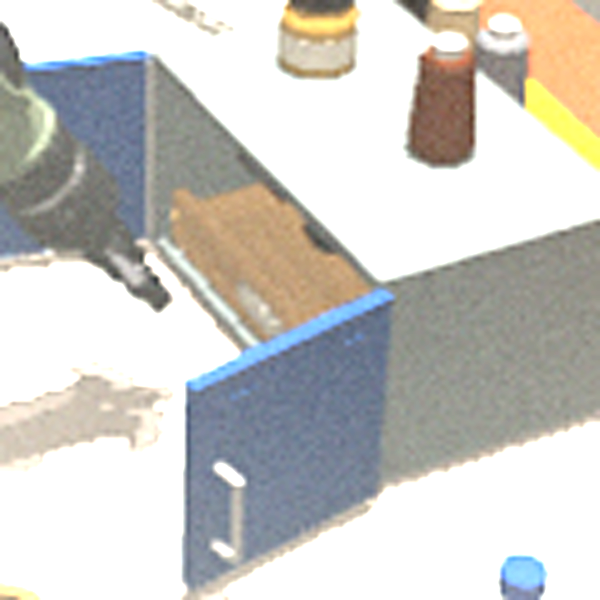

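View pics/g2.png

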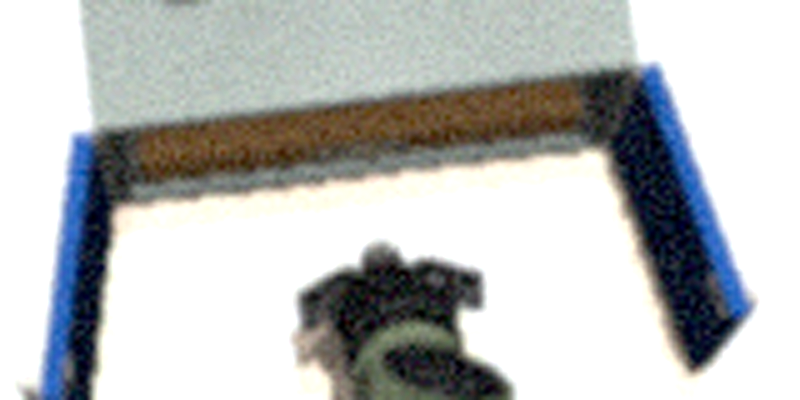

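Run:
```python
from h import *
im=cv2.imread('pics/g_full.png').astype(float).mean(2); im3=cv2.imread('pics/g_full.png')
# column profiles
for c in(285,300,315,340,350,360):
    print(c,[tuple(im3[r,c-1:c+2].mean(0).astype(int)) for r in range(166,184)])
T=lambda u,v,z: onz('top',(250+(u-2)/5,140+(v-2)/5),z)
for a,b in(((200,190),(200,175)),((350,174),(350,158)),((500,157),(500,144))):
    A=T(*a,22);B=T(*b,26); print(((A-F)@ex).round(1),((B-F)@ex).round(1))
```

```text
285 [(np.int64(22), np.int64(38), np.int64(46)), (np.int64(17), np.int64(34), np.int64(45)), (np.int64(24), np.int64(37), np.int64(51)), (np.int64(27), np.int64(38), np.int64(51)), (np.int64(24), np.int64(40), np.int64(52)), (np.int64(15), np.int64(31), np.int64(47)), (np.int64(18), np.int64(29), np.int64(40)), (np.int64(11), np.int64(26), np.int64(36)), (np.int64(17), np.int64(26), np.int64(35)), (np.int64(29), np.int64(38), np.int64(40)), (np.int64(53), np.int64(56), np.int64(56)), (np.int64(60), np.int64(63), np.int64(59)), (np.int64(56), np.int64(54), np.int64(52)), (np.int64(62), np.int64(67), np.int64(69)), (np.int64(86), np.int64(96), np.int64(101)), (np.int64(108), np.int64(118), np.int64(125)), (np.int64(112), np.int64(123), np.int64(129)), (np.int64(110), np.int64(121), np.int64(126))]
300 [(np.int64(21), np.int64(36), np.int64(49)), (np.int64(23), np.int64(38), np.int64(51)), (np.int64(24), np.int64(39), np.int64(53)), (np.int64(23), np.int64(34), np.int64(48)), (np.int64(14), np.int64(28), np.int64(41)), (np.int64(13), np.int64(25), np.int64(38)), (np.int64(14), np.int64(
[... 3155 characters left out ...]
3), np.int64(49)), (np.int64(63), np.int64(66), np.int64(68)), (np.int64(94), np.int64(101), np.int64(105)), (np.int64(111), np.int64(121), np.int64(126)), (np.int64(110), np.int64(121), np.int64(127)), (np.int64(112), np.int64(122), np.int64(128)), (np.int64(112), np.int64(121), np.int64(127)), (np.int64(121), np.int64(127), np.int64(129)), (np.int64(127), np.int64(128), np.int64(126)), (np.int64(129), np.int64(129), np.int64(127)), (np.int64(132), np.int64(129), np.int64(128)), (np.int64(131), np.int64(129), np.int64(127)), (np.int64(131), np.int64(128), np.int64(127)), (np.int64(130), np.int64(130), np.int64(127)), (np.int64(129), np.int64(129), np.int64(127))]
1.1 11.1
-0.1 10.7
-0.5 8.0
```

Run:
```python
from h import *
print(tri((300+164/5,160+306/5),(250+380/5,140+246/5)))
print(proj('side',[576.9,-47.3,60.4]),proj('top',[576.9,-47.3,60.4]))
A=onz('top',(240+340/4,80+367/4),78);print('d stripe front s',(A-F)@ex)
```

```text
(array([561.17378392, -51.24510105,  85.30017025]), np.float64(4.523681273586517))
[[336.57035104 224.73769127]] [[324.26093    187.27572638]]
d stripe front s -8.299354198035184
```

Run:
```python
from h import *
B=F+ey*60+[0,0,45]
bot.movel(B+ex*-20,max_speed=100)
print(bot.movel(B+ex*15,max_speed=40,threshold=25)); st()
print(bot.movel(B+ex*38,max_speed=20,threshold=20)); s=st(); print((s['tcp_pos']-F)@ex)
snap('top','i',(250,140,410,220),5)
bot.movel(B+ex*-40,max_speed=120); st()
for n,f,b,k in(('side','j',(300,160,420,280),5),('top','k',(250,140,410,220),5)):
    snap(n,f,b,k); a=cv2.imread(f'pics/{f}.png'); cv2.imwrite(f'pics/{f}2.png',np.clip(a*2.2,0,255).astype('u1'))
```

```text
False
15.44 [647.5  16.8  44.7] F [-0.1  0.1  0. ] op -0.0
True
16.02 [652.9  17.1  43.3] F [-0.2  0.6 -0.2] op 0.0
19.9745961029008
16.72 [594.4  13.7  45.7] F [ 0.8 -0.3  0.8] op 0.0
```

View pics/k2.png

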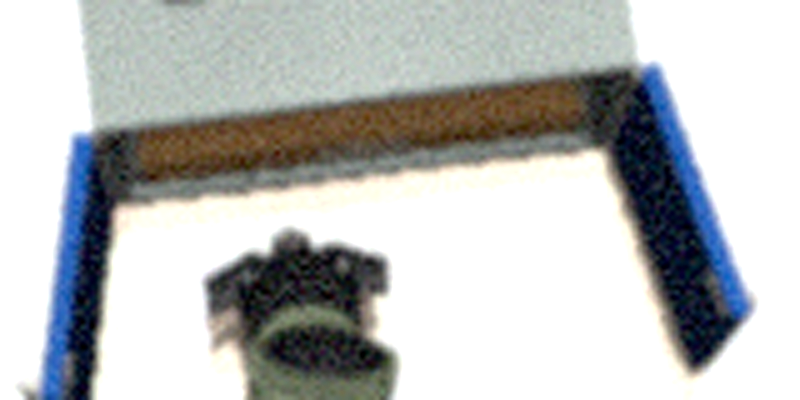

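View pics/j2.png

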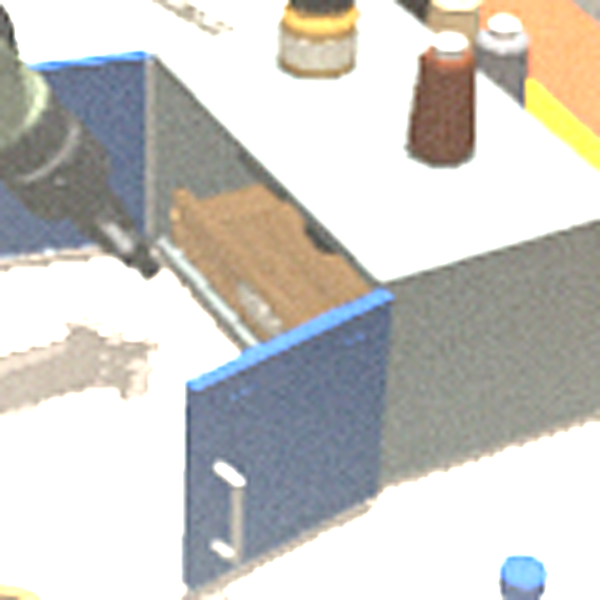

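```bash
cat >> h.py <<'E'
def door(sg,a0=1.8,r=130,z=140,oy=np.pi/2):
    H=F+ey*180*sg; O=[np.pi,0,oy]
    def P(a,off,zz=z):
        d=-ey*sg*np.cos(a)-ex*np.sin(a); n=-ex*np.cos(a)+ey*sg*np.sin(a)
        return H+d*r+n*off+[0,0,zz]
    return P,O
E
python3 - <<'E'
from h import *
for sg in(1,-1):
    P,O=door(sg)
    for p in(P(1.8,75,330),P(1.8,75),P(.9,27),P(0,20)):
        q=solve_ik(p,O); print(sg,p.round(),None if q is None else np.round(q,2))
p=bot.get_state()['tcp_pos']; bot.movel([p[0]-50,p[1]-30,330],max_speed=220); st()
P,O=door(1)
bot.move_ptp(P(1.8,75,330),O); bot.movel(P(1.8,75),max_speed=200); st()
snap('side','l',(240,120,400,280),4); snap('top','m',(220,80,420,260),4)
E
```

```text
1 [512. 233. 330.] [0.3  0.3  0.11 1.38 0.   1.87]
1 [512. 233. 140.] [ 0.3   0.39 -0.25  0.93  0.    1.87]
1 [512.  70. 140.] [-0.01  0.31 -0.37  0.89  0.    1.56]
1 [614.   5. 140.] [-0.11  0.48 -0.1   0.99  0.    1.46]
-1 [ 541. -332.  330.] [-0.67  0.46  0.34  1.45  0.    0.9 ]
-1 [ 541. -332.  140.] [-0.67  0.52 -0.04  1.01  0.    0.9 ]
-1 [ 524. -170.  140.] [-0.45  0.37 -0.28  0.92  0.    1.12]
-1 [619. -95. 140.] [-0.27  0.51 -0.07  1.    0.    1.3 ]
18.29 [544.  -16.  328.6] F [ 0.5 -0.1 -0.1] op -0.01
20.38 [513.4 232.6 141.3] F [ 1.2 -0.3  0.5] op -0.0
```

View pics/l.png

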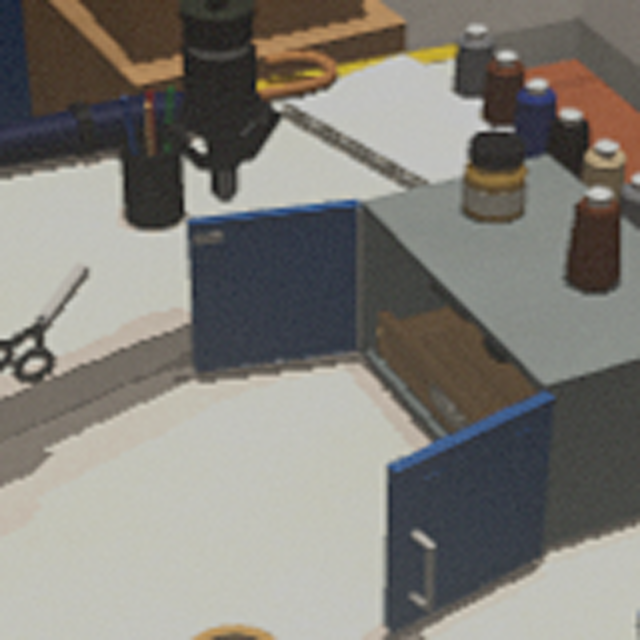

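View pics/m.png

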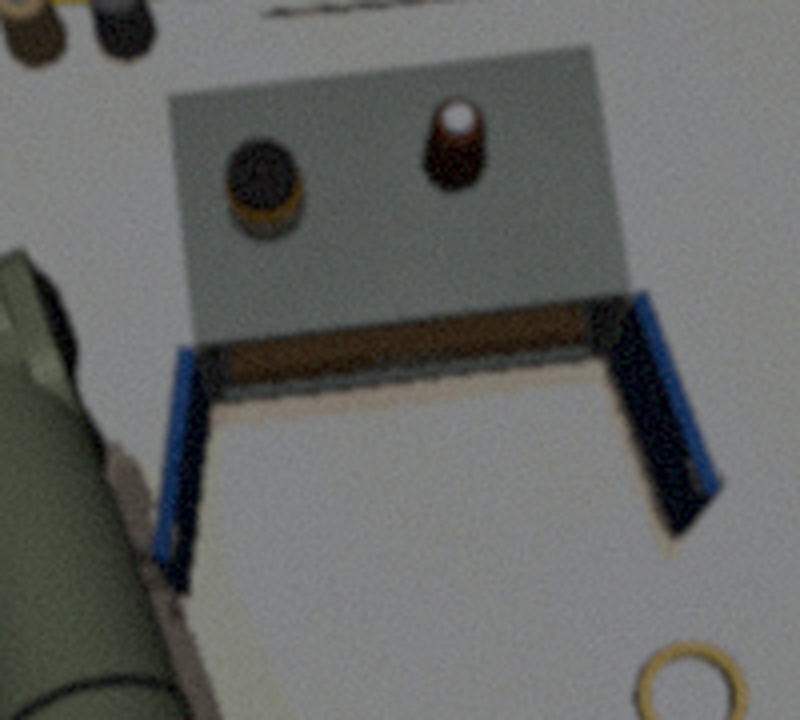

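Run:
```python
from h import *
print(proj('side',[[513.4,232.6,z] for z in(126,141,155,170)]),(240+225/4,120+199/4))
P,O=door(1)
for a in np.arange(1.8,.05,-.22):
    h=bot.movel(P(a,30),max_speed=110,threshold=30)
    if h: print('hit',a); break
st(); snap('side','n',(240,120,400,280),4)
```

```text
[[295.96331523 179.30755658]
 [295.85373236 176.24664416]
 [295.75064574 173.36718764]
 [295.63931826 170.25754413]] (296.25, 169.75)
23.95 [570.2  15.  139.8] F [-0.1  0.6  0.5] op 0.0
```

View pics/n.png

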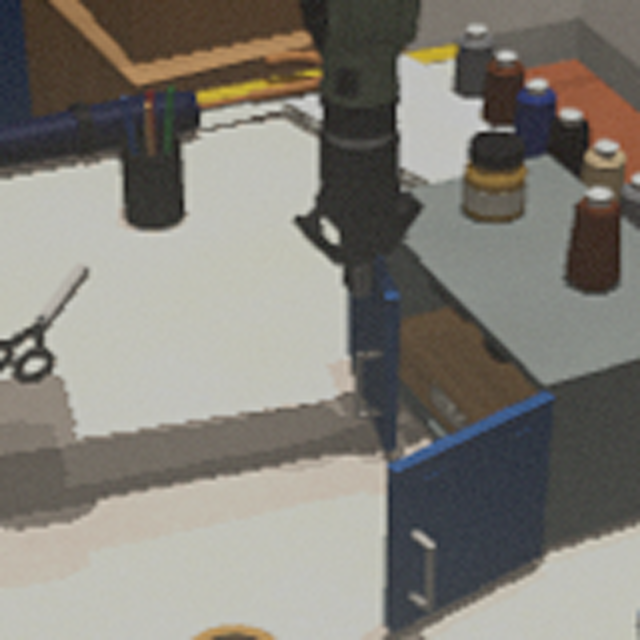

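Run:
```python
from h import *
P,O=door(1)
print(bot.movel(P(.05,32),max_speed=60,threshold=25)); st()
print(bot.movel(P(0,5),max_speed=20,threshold=18)); s=st(); print((s['tcp_pos']-F)@ex)
snap('side','o',(240,120,400,280),4)
```

```text
False
24.58 [595.3   5.5 139.9] F [0.  0.4 0.6] op -0.0
True
25.44 [604.7   5.5 139.3] F [-1.  -0.5 -0. ] op -0.0
-28.821800869883617
```

View pics/o.png

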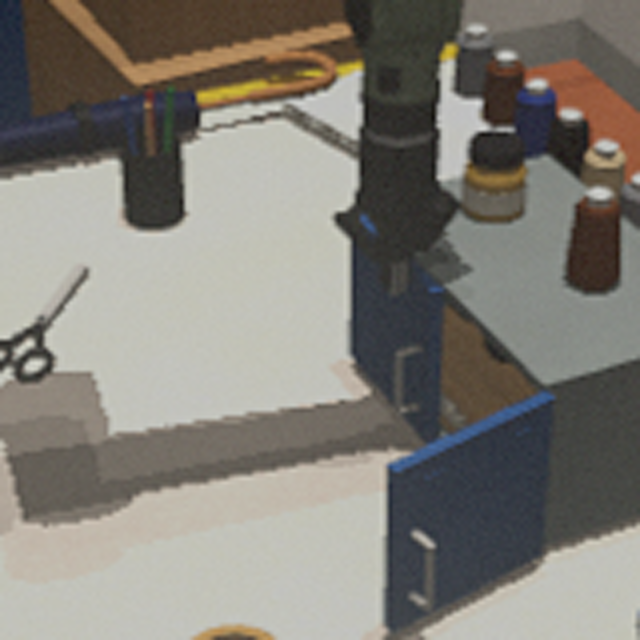

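Run:
```python
from h import *
P,O=door(1)
bot.movel(P(0,33),max_speed=40)
print(bot.movel(P(0,5),max_speed=15,threshold=20)); s=st(); print((s['tcp_pos']-F)@ex)
bot.movel(P(0,70),max_speed=150); bot.movel(P(0,90,330),max_speed=250)
P,O=door(-1)
bot.move_ptp(P(1.8,75,330),O); st()
snap('side','p',(280,140,420,280),4); snap('top','q',(220,80,420,260),4)
```

```text
True
26.59 [604.1   4.5 139.4] F [0.3 0.  0.6] op 0.0
-29.409950234920377
29.18 [ 541.  -330.4  329.9] F [ 0.6  0.4 -0.6] op 0.0
```

View pics/p.png

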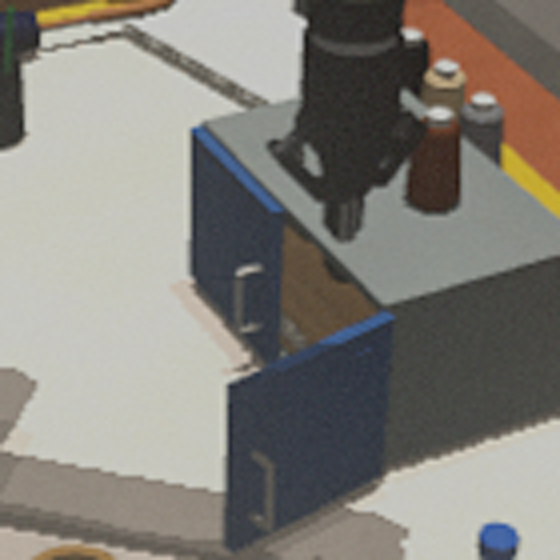

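View pics/q.png

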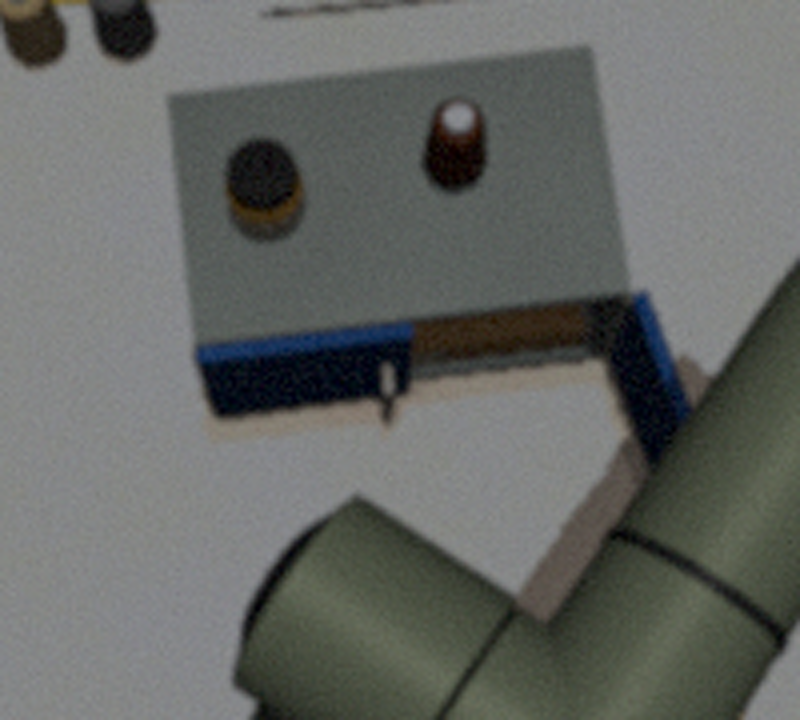

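The left door is shut: its blue top edge runs parallel to the cabinet front, from (200,355) to (412,330). Next, the right door.

Run:
```python
from h import *
P,O=door(-1)
bot.movel(P(1.8,75),max_speed=200)
hit=False
for a in list(np.arange(1.8,.1,-.22))+[.05]:
    hit=bot.movel(P(a,31),max_speed=110,threshold=30)
    if hit: print('hit',a); break
st()
if not hit:
  for i in range(2):
    print(bot.movel(P(0,5),max_speed=15,threshold=20)); s=st(); print((s['tcp_pos']-F)@ex)
    bot.movel(P(0,34),max_speed=40)
  bot.movel(P(0,80),max_speed=150); bot.movel(P(0,130,350),max_speed=250)
  bot.move_ptp([300,-330,380],O); st()
snap('side','r',(280,140,420,280),4); snap('top','s',(220,80,420,260),4)
```

```text
34.26 [600.8 -97.6 139.8] F [0.1 1.6 0.5] op -0.0
True
35.37 [610.2 -96.2 139.3] F [-0.4 -0.4 -0.4] op 0.0
-28.37545235318083
True
36.57 [609.5 -95.3 139.4] F [ 0.  -0.8  0.7] op -0.0
-28.99900581779813
39.51 [ 300.5 -329.6  379.6] F [-0.9  0.1  0.4] op -0.0
```

View pics/r.png

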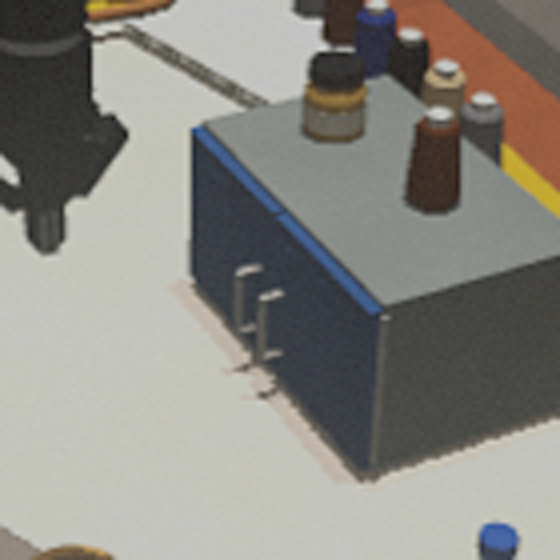

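View pics/s.png

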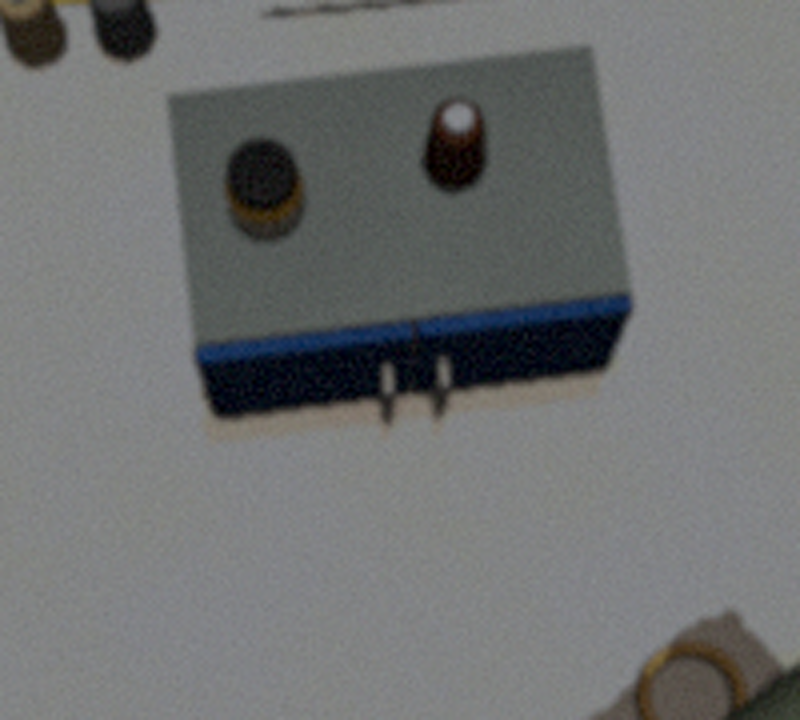

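Both doors lie flush, with one straight blue top line from (200,355) to (630,300). The jar and brown cone are at the same pixels as before.

```bash
python3 -c "
from h import *
st(); bot.sign_off()"
```

```text
39.61 [ 300.8 -329.4  379.7] F [-0.3 -0.4 -0.6] op -0.0
the job is handed in; nothing more can be done
```

The tray is fully home and both doors are shut. I pushed the tray in first, then the left door, then the right, and handed the job in at 39.6 s with the arm clear of everything.

- **Tray:** I pushed it to its stop twice. The second push, at a spot left of centre, met over 20 N and left the tray unmoved in the pictures. Measured in the picture, the front sits 8 to 11 mm behind the cabinet's front edge, against 8 mm specified. That is about as close as the images can tell.
- **Doors:** I pushed each to its stop twice, stopping at about 20 N. Both times the fingertips ended about 29 mm in front of the cabinet's front edge. That fits a shut 14 mm door plus half the finger thickness. In the last pictures both door tops form one straight line parallel to the cabinet front.
- **Other objects:** In the last close-up pictures the jar and brown cone on top of the cabinet had not moved, and the tape roll and bottle cap, at the edges, looked in place. I made no final check of the scissors or pen pot, but the arm stayed well clear of them.
- **Cones:** The gripper stayed in front of the board and clear of the cones throughout. Once the tray was in, they were mostly hidden by the cabinet roof, so I couldn't confirm in the last pictures that all three were upright.
- **Disagreement:** The shut fingertips appeared 15 to 28 mm short of the reported TCP position. I relied on contact force and the pictures to judge each stop, not on the TCP reading.

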